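Post a failed power module through the sprung flap of the returns box

TASK

Post the failed module (red label) into the returns box: with one finger press the yellow pedal down to open the blue sprung flap, and while you keep it open push the module along its lane with the other finger until it drops in; then back off so that the flap springs shut. Open the flap before the module goes out over it (never lay it on the shut flap), do not lift or carry the module, and leave the spare module, screwdriver, spray can and cup where they are.

Things in the scene. Friction and masses are not known exactly. Their poses are not given: they have to be found in the camera images.
- drop_box: Grey returns box fixed to the bench, 260 (x) x 160 (y) x 130 mm high, hollow, soft floor 20 mm above the bench. Origin: centre of its underside; z up, x along the pushing direction, away from the robot. Its flat top is the deck, z = 130 mm. Deck opening, closed by the flap: x -20 to 90, y -61 to 61 mm; a slot for the pedal runs back from it to x = -50 at y 32 to 61.
- lane_end (a point): End of the module's lane: the deck edge at the opening, lane centre, deck level (box x -20, y -15, z 130 mm). Axes as the box. The lane runs back from here to box x = -130 between two guide strips, 6 mm high and 4 mm thick, inner faces 42 mm either side of the lane centre.
- flap_hinge (a point): Middle of the flap's hinge axis, which runs along the box's y (box x 90, y 0, z 130 mm). Axes as the box. The blue flap reaches back 110 mm from it to the lane's end, is 118 mm wide in y, and its top is flush with the deck when shut.
- flap (a joint): Flap angle, rad: 0 shut, grows as its near edge swings down into the box, stop at 1.2. A spring shuts it (0.24 Nm shut, 0.42 Nm at 1.2); shut, it would carry the module. The pedal takes about 3 N at first, up to about 15 N near the hinge. A finger on the pedal kept 10 mm above deck level opens it about 0.5 rad at box x = 0 and 0.9 at x = 55; at that height do not go beyond x = 57.
- pedal (a point): On the tread's centre line of the yellow pedal, a ramp fixed on the flap and moving with it, pressed from above. Flap shut: this point is at box x 0, y 46, z 188 mm. The tread is 22 mm wide (y), 100 mm long, centred on box y = 46, and falls at 0.30 rad from x = -30 (67 mm above the deck) to x = 70 (36 mm above the deck).
- module_mid (a point): Centre of the failed module: aluminium block with black fins and a red label, 40 mm (its x) x 60 mm (its y) x 22 mm high, about 0.12 kg. It lies flat in the lane on the deck, its front face 4 to 18 mm short of the opening, long side across the lane (within 0.12 rad), centre 11 mm above the deck. Axes: x forward to the opening, z up.
- spare_mid (a point): Centre of the spare module: same size, but with a green label, lying on the bench beside the box; leave alone.
- screwdriver_grip (a point): Handle centre of a screwdriver lying on the bench beside the box; leave alone.
- aircan_mid (a point): Centre (half-way up) of an orange spray can, 56 mm across and 150 mm high, standing on the bench; leave alone.
- cup_mid (a point): Centre (half-way up) of a blue cup for screws, 64 mm across and 50 mm high, standing on the bench; leave alone.
There are look-alikes about, which are no part of the job. What is shaped like the part that bears module_mid but orange is not meant.

How it is judged:
On the way, in this order (a step that is already met when the one before it is completed fails the run):
1. the flap is held open with a finger (more than 0.3 rad) while the module still lies on the deck, its centre short of the opening (value of joint flap above 0.3 rad and contact force between the fingers and flap above 0.5 N and x of module_mid in the frame of drop_box below -0.02 m and z of module_mid in the frame of drop_box above 0.13 m), for 0.1 s.
2. the module drops through the opening, the flap still held open by a finger (z of module_mid in the frame of drop_box below 0.12 m and value of joint flap above 0.3 rad and contact force between the fingers and flap above 0.5 N), for 0.02 s.
At the end, for the whole second after the job is handed in: The module lies at rest inside the box (its centre more than 35 mm below the deck), the flap is shut (under 0.05 rad), and each bystander is within 15 mm of its start (value of joint flap below 0.05 rad and z of module_mid in the frame of drop_box below 0.095 m and x of module_mid in the frame of drop_box between -0.125 and 0.125 m and y of module_mid in the frame of drop_box between -0.075 and 0.075 m and linear speed of module below 0.02 m/s and distance of each of spare_mid, screwdriver_grip, aircan_mid, cup_mid from where it was at the start of the episode below 0.015 m); the robot touches nothing.
It fails at once if the module is out over the opening while the flap is not held open (under 0.25 rad) (x of module_mid in the frame of drop_box above -0.016 m and z of module_mid in the frame of drop_box above 0.132 m and value of joint flap below 0.25 rad).
It fails at once if the module is lifted (its centre more than 15 mm above its place on the deck) (z of module_mid in the frame of drop_box above 0.156 m).
It fails at once if a bystander is moved more than 15 mm (distance of any of spare_mid, screwdriver_grip, aircan_mid, cup_mid from where it was at the start of the episode above 0.015 m).
It also fails if it takes over 32 s, if anything falls off the work surface, if the arm or the gripper's body presses on something with over 40 N, if the wrist force passes 120 N, or if a joint passes its speed limit or range.

ROBOT

A 7-joint arm with a two-finger parallel gripper is mounted at the origin on the work surface. World frame = base frame: x ahead of the robot, y to its left, z up, the work surface at z = 0. Lengths are in m, angles in rad, forces in N, time in s.
With the tool pointing down it reaches from about 0.35 to 0.9 m from the base axis. Payload 19.9 kg.
Tool frame: the origin (TCP) lies between the finger pads; the fingertips stand 19 mm ahead of it and the grasp point (between the pads) is the TCP; z points along the fingers, y is the direction in which the jaws open and shut (so a half turn about z gives the same grasp; the last joint's range is limited). The gripper opens to 94 mm and grips with 3 to 60 N. Pads are 16 mm wide; open, the fingers measure 119 mm over their backs; the gripper's body (75 mm by 177 mm) begins 78 mm behind the grasp point.
Start: joints at [-1.266, 0.417, -0.01, 1.614, 0.005, 1.111, -0.053], TCP at [0.212, 0.588, 0.224] pointing down, gripper open.
Joint ranges: [-2.81, 2.81], [-0.39, 2.02], [-1.27, 1.25], [0.06, 2.57], [-1.19, 4.33], [0.19, 2], [-2.82, 2.82]. Speed limits (rad/s): [1.89, 1.89, 2.39, 2.39, 3.01, 3.01, 3.01].

INTERFACE

Orientations are given as a 3x3 rotation matrix whose columns are the frame's x, y, z axes.
In Python, from rig import robot gives the robot as it stands. Calls block until the motion is done:
- robot.move_ptp(position, orientation): joint-space move of the TCP to a pose.
- robot.move_linear(position, velocity=0.15, frame=None, threshold=None): straight line of the TCP; frame=None keeps the orientation; velocity is the mean speed in m/s. With threshold (N) it stops when the force on the tool has changed by that much, and returns True; else False.
- robot.goto_joints(angles): joint-space move.
- robot.gripper_to(opening): finger opening in m; the grip force is fixed at half the most; returns when the fingers have stopped.
- robot.pause(seconds).
- robot.ik(position, orientation): joint angles nearest the present ones, or None.
- robot.get_state(): the state.
- robot.grab_frame(name): name is "scene" or "top" or "wrist"; returns the picture (384x512x3 uint8, red, green, blue); there is no depth.
- robot.camera_info(name): a dict with "fx", "fy", "cx", "cy" (pixels), "rvec" (rotation vector, rad) and "tvec" (3), from world to camera coordinates, as OpenCV has them. Camera axes: x right, y down, z forward; pixel columns grow to the right and rows downward; lengths in m; the calibration is good to about 2 mm. A picture is of the moment at which its call begins: read the wrist's pose just before it. camera_info takes no time and is no camera call; for the wrist camera it gives the pose at the moment of the call.
A pose or a line that the arm cannot do raises robot.PlanningError and nothing moves.
- robot.sign_off(): hands the job in, once; it reports no verdict.
The state is a dict: "time": time; "qpos": joint angles; "joint_vel": joint speeds; "effort": joint torques, N m; "ee_pos": TCP position; "tool_rot": TCP orientation; "force": force on the tool from outside, world axes, zero at the start; "moment": the same for the moment, N m; "opening": finger opening in m.
Only numpy, scipy, OpenCV 4.12 (cv2) and the standard library are available. Lean on these libraries where they do the work, as an engineer would, in place of code of your own. Each camera call takes 0.05 s, during which the arm holds its last target.

## Working session

There is one attempt and no reset: what is moved stays moved. The work goes in short steps, each a Python script; the robot and the scene stay as the last script left them, time stands still between calls to the robot, and variables do not carry over. Pictures are saved under pics/ and viewed, and the job is handed in when it is done.

```bash
ls; mkdir -p pics
python3 - <<'E'
from rig import robot
import cv2
for n in("scene","top","wrist"):
    ci=robot.camera_info(n); im=robot.grab_frame(n); cv2.imwrite(f"pics/{n}0.png",im[:,:,::-1]); print(n,{k:(v if isinstance(v,(int,float)) else [round(float(x),4) for x in v]) for k,v in ci.items()})
s=robot.get_state();print(s["time"],s["force"],s["ee_pos"],s["tool_rot"],s["opening"])
E
```

```text
pics
scene {'fx': 375.1850902172632, 'fy': 375.1850902172632, 'cx': 261.1312755264977, 'cy': 196.25578756599043, 'rvec': [2.5096, 0.7007, -0.1892], 'tvec': [-0.5553, -0.1409, 1.2579]}
top {'fx': 498.7479991559859, 'fy': 498.7479991559859, 'cx': 248.75709573911197, 'cy': 189.29244130408355, 'rvec': [2.1917, -2.2034, 0.0319], 'tvec': [0.0693, 0.588, 1.3736]}
wrist {'fx': 328.0256275043073, 'fy': 328.0256275043073, 'cx': 251.7426951312831, 'cy': 190.12323570949846, 'rvec': [-2.3769, -1.6702, -0.232], 'tvec': [-0.623, -0.0278, 0.3917]}
0.15 [-0.53928476 -1.01186365 -0.72324858] [0.21175213 0.5877543  0.22398202] [[-9.40821298e-01  3.38902971e-01 -2.47052034e-04]
 [ 3.38903054e-01  9.40820872e-01 -8.98593759e-04]
 [-7.21043850e-05 -9.29142836e-04 -9.99999566e-01]] 0.09401171063045179
```

View pics/scene0.png

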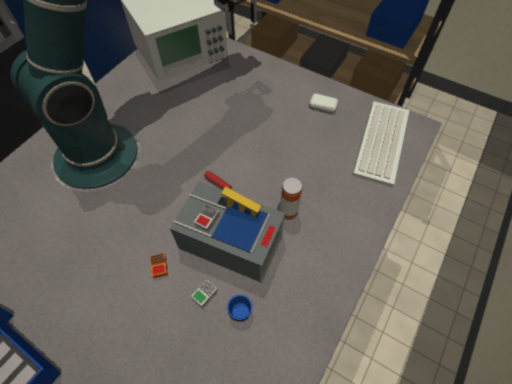

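View pics/top0.png

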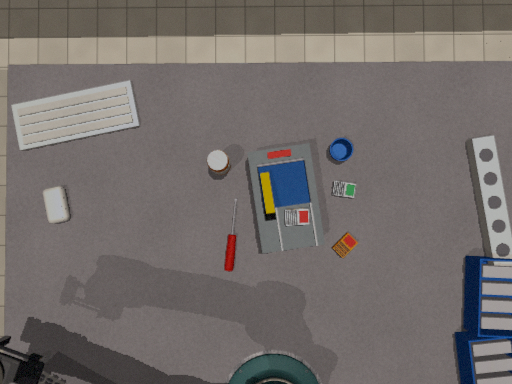

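View pics/wrist0.png

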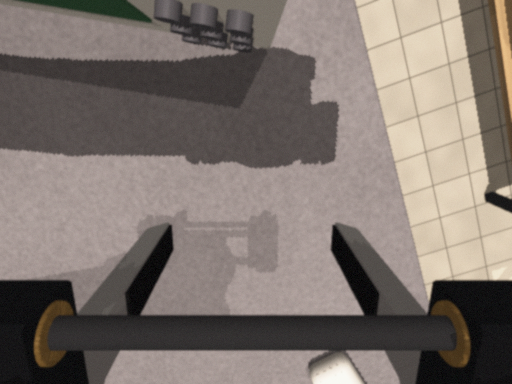

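Candidates for the module in the top view:
- (297,216): grey block with red label, on the deck
- (344,189): green-label spare
- (345,244): orange look-alike with a red label, on the bench
- (280,154): red strip on the far deck, only a marking

By the description it should be the one at (297,216). I'll check it in a close crop.

Run:
```python
import cv2
im=cv2.imread("pics/top0.png")[125:265,205:365]
cv2.imwrite("pics/crop0.png",cv2.resize(im,None,fx=4.2,fy=4.2,interpolation=cv2.INTER_CUBIC))
im=cv2.imread("pics/scene0.png")[160:330,140:310]
cv2.imwrite("pics/crop1.png",cv2.resize(im,None,fx=3.5,fy=3.5,interpolation=cv2.INTER_CUBIC))
```

```text
(no output)
```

View pics/crop0.png

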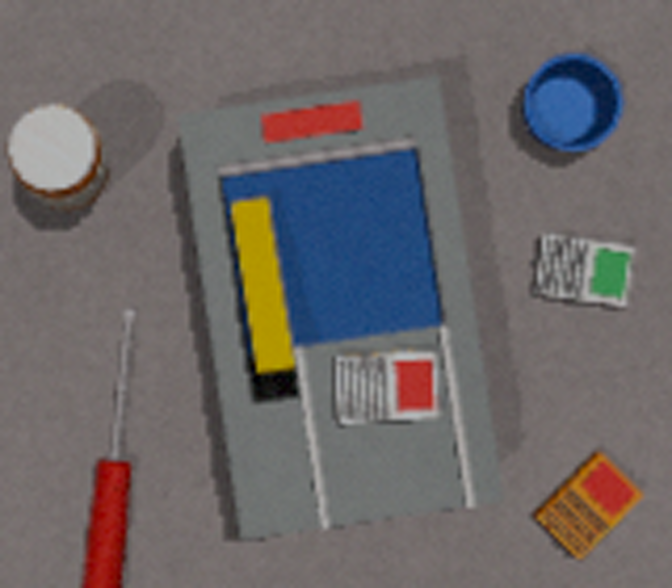

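View pics/crop1.png

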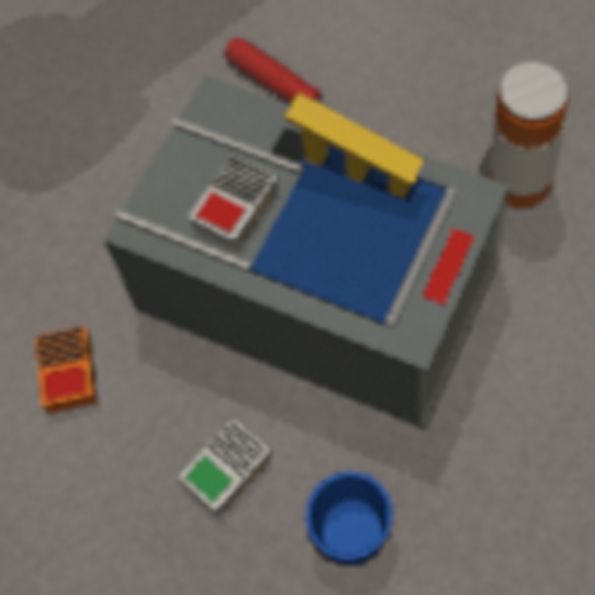

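The crop confirms it: the aluminium block with the red label lies between the guide strips. Next I measure the box frame and module pose.

```bash
cat > h.py <<'E'
import numpy as np, cv2
def cast(ci,px,z):
    K=np.array([[ci["fx"],0,ci["cx"]],[0,ci["fy"],ci["cy"]],[0,0,1]])
    R=cv2.Rodrigues(np.array(ci["rvec"],float))[0]; t=np.array(ci["tvec"],float).ravel()
    C=-R.T@t; px=np.atleast_2d(np.array(px,float))
    d=(R.T@np.linalg.inv(K)@np.c_[px,np.ones(len(px))].T).T
    return C+d*((z-C[2])/d[:,2])[:,None]
def proj(ci,P):
    K=np.array([[ci["fx"],0,ci["cx"]],[0,ci["fy"],ci["cy"]],[0,0,1]])
    return cv2.projectPoints(np.atleast_2d(np.array(P,float)),np.array(ci["rvec"],float),np.array(ci["tvec"],float),K,None)[0].reshape(-1,2)
def hsvmask(rgb,lo,hi): return cv2.inRange(cv2.cvtColor(rgb,cv2.COLOR_RGB2HSV),np.array(lo),np.array(hi))
def biggest(m,near,n=1):
    cs=cv2.findContours(m,cv2.RETR_EXTERNAL,cv2.CHAIN_APPROX_NONE)[0]
    cs=[c for c in cs if cv2.contourArea(c)>8]
    return min(cs,key=lambda c:np.hypot(*(c.reshape(-1,2).mean(0)-near)))
E
python3 - <<'E'
from h import *; from rig import robot
np.set_printoptions(precision=4,suppress=True)
ci=robot.camera_info("top"); im=cv2.imread("pics/top0.png")[:,:,::-1].copy()
def rect(c,z):
    P=cast(ci,c.reshape(-1,2),z)[:,:2].astype(np.float32)
    (cx,cy),(w,h),a=cv2.minAreaRect(P*1000); return np.round([cx,cy,w,h,a],1)
for nm,lo,hi,near,z in [("flap",(100,120,50),(125,255,255),(290,185),.13),("pedal",(20,150,80),(35,255,255),(267,195),.18),
   ("lab",(0,150,80),(8,255,255),(304,216),.152),("far red",(0,150,80),(8,255,255),(280,154),.13)]:
    m=hsvmask(im,lo,hi); c=biggest(m,near); print(nm,rect(c,z),cast(ci,c.reshape(-1,2).mean(0),z))
# deck: saturation image
for n in [(232,268)]: pass
hsv=cv2.cvtColor(im,cv2.COLOR_RGB2HSV)
for p in [(250,150),(280,235),(310,235),(240,190),(330,260),(250,160),(263,158),(298,240)]: print(p,im[p[1],p[0]],hsv[p[1],p[0]])
ks=(hsv[...,0]>50)&(hsv[...,0]<100)
m=((im[...,1].astype(int)-im[...,0]>0)).astype(np.uint8)*255
cv2.imwrite("pics/m0.png",cv2.resize(m[125:265,205:365],None,fx=4,fy=4,interpolation=0))
E
```

```text
flap [596.  -23.6 107.2 118.9   8.1] [[ 0.6034 -0.0259  0.13  ]]
pedal [573.2  20.7  99.8  22.    9.3] [[0.5727 0.0203 0.18  ]]
lab [515.7 -69.8  19.9  24.8  89.7] [[ 0.5161 -0.0707  0.152 ]]
far red [674.6 -12.   16.2  57.3   8.2] [[ 0.6745 -0.0128  0.13  ]]
(250, 150) [120 112 109] [  8  23 120]
(280, 235) [161 159 155] [ 20  10 161]
(310, 235) [110 114 112] [ 75   9 114]
(240, 190) [112 104 104] [  0  18 112]
(330, 260) [116 106 107] [177  22 116]
(250, 160) [107 111 109] [ 75   9 111]
(263, 158) [113 116 115] [ 80   7 116]
(298, 240) [112 115 116] [ 98   9 116]
```

View pics/m0.png

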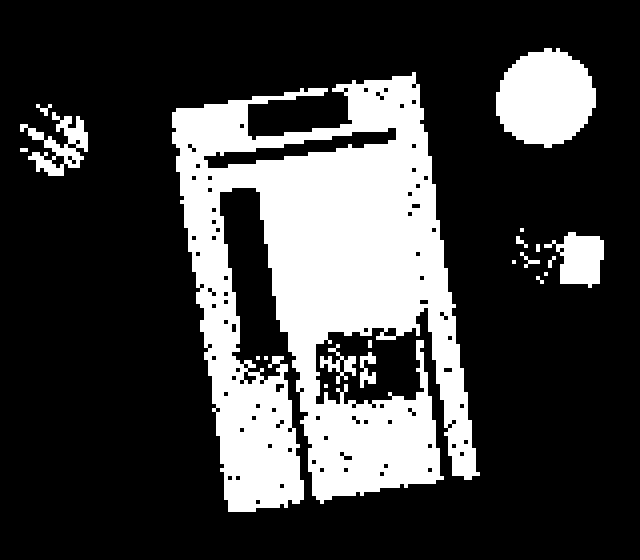

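The mask shows the deck clearly, bounded by (172,110), (415,75), (478,478) and (228,512). I'll fit it with a rectangle.

```bash
cat > meas.py <<'E'
from h import *; from rig import robot
np.set_printoptions(precision=4,suppress=True)
ci=robot.camera_info("top"); im=cv2.imread("pics/top0.png")[:,:,::-1].copy()
m=((im[...,1].astype(int)-im[...,0]>0)).astype(np.uint8)*255
m=cv2.morphologyEx(m,cv2.MORPH_CLOSE,np.ones((5,5)))
c=biggest(m,(286,197))
P=cast(ci,c.reshape(-1,2),.13)[:,:2].astype(np.float32)*1000
(r)=cv2.minAreaRect(P); print("deck",r)
a=cv2.fitLine
# edge lines: pick contour points close to each rect side, robust fit
B=cv2.boxPoints(r); ctr=np.array(r[0])
lines=[]
for i in range(4):
    p,q=B[i],B[(i+1)%4]; L=np.linalg.norm(q-p); d=(q-p)/L; n=np.array([-d[1],d[0]])
    s=(P-p)@d; e=np.abs((P-p)@n); S=P[(e<5)&(s>.1*L)&(s<.9*L)]
    v=cv2.fitLine(S,cv2.DIST_HUBER,0,.01,.01).ravel(); lines.append(v); print("side",round(L,1),"dir deg",round(np.degrees(np.arctan2(v[1],v[0]))%90,2),len(S))
E
python3 meas.py
```

```text
deck ((561.6217041015625, -27.82990264892578), (260.3542175292969, 160.75877380371094), 8.140951156616211)
side 160.8 dir deg 8.67 48
side 260.4 dir deg 8.14 82
side 160.8 dir deg 8.38 50
side 260.4 dir deg 8.23 82
```

```bash
cat > box.py <<'E'
import numpy as np
yaw=np.radians(8.2); c,s=np.cos(yaw),np.sin(yaw)
Rb=np.array([[c,-s,0],[s,c,0],[0,0,1]]); Ob=np.array([.5617,-.0277,0])
def w(p): return Ob+Rb@np.array(p,float)
def b(p): return (np.atleast_2d(p)-Ob)@Rb
E
python3 - <<'E'
from h import *; from box import *; from rig import robot
np.set_printoptions(precision=4,suppress=True)
ci=robot.camera_info("top"); im=cv2.imread("pics/top0.png")[:,:,::-1].copy()
# rectify deck plane z=.152 by pixel sampling: box coords grid (1 mm), for viewing/masking
xs=np.arange(-130,20); ys=np.arange(70,-80,-1)
G=np.array([[w((x/1e3,y/1e3,.152)) for y in ys] for x in xs[::-1]]).reshape(-1,3)
uv=proj(ci,G).reshape(len(xs),len(ys),2).astype(np.float32)
o=cv2.remap(im,uv[...,0],uv[...,1],cv2.INTER_LINEAR)
cv2.imwrite("pics/rect0.png",cv2.resize(o[:,:,::-1],None,fx=4,fy=4))
m=hsvmask(im,(0,150,80),(8,255,255)); cl=biggest(m,(304,216))
q=b(cast(ci,cl.reshape(-1,2),.152))*1e3; print("label box rect",cv2.minAreaRect(q[:,:2].astype(np.float32)))
E
```

```text
label box rect ((-51.518524169921875, -35.0968017578125), (19.891845703125, 24.848125457763672), 81.50991821289062)
```

View pics/rect0.png

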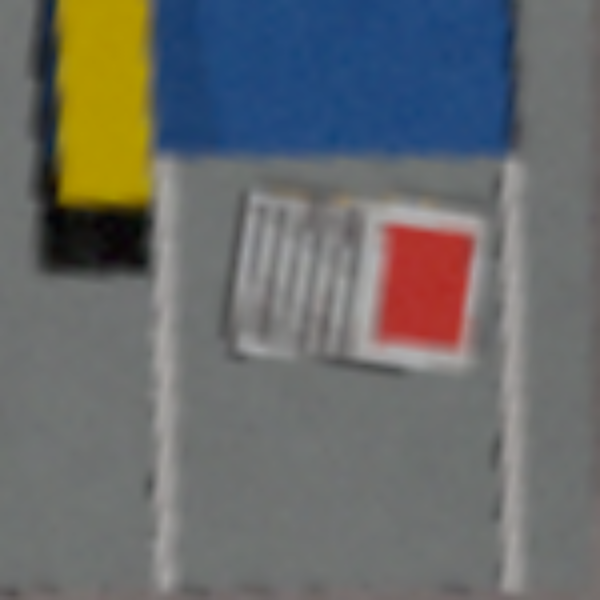

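The measurements hold up. The deck came out at 260.4 x 160.8 mm, and the flap and pedal positions agree with the stated geometry within 2 mm. In box coordinates the module centre is about (-51.5, -19.5) mm, yaw about -0.1 rad, with its front 8–15 mm short of the opening. Its back face at y = -20 is at x of about -72. I'll turn the jaw about 49° so the pedal finger leads by 74 mm.

```bash
cat > plan.py <<'E'
from box import *; from h import *
D,dy=.074,.064; sep=np.hypot(D,dy); OPEN=sep-.0125
py=.046-dy
def frame(sgn):
    yb=sgn*np.array([D,dy,0])/sep; z=np.array([0,0,-1.]); x=np.cross(yb,z)
    return Rb@np.c_[x,yb,z]
def tcp(xpush,tip_above_deck): # pusher centre x in box, tip height above deck
    return w((xpush+D/2,py+dy/2,.13+tip_above_deck+.019))
E
python3 - <<'E'
from plan import *; from rig import robot
np.set_printoptions(precision=3,suppress=True)
print(OPEN)
for s in(1,-1):
    for xp,h in[(-.09,.12),(-.09,.01),(-.036,.01),(-.03,.01),(-.036,.12)]:
        print(s,xp,h,tcp(xp,h),robot.ik(tcp(xp,h),frame(s)))
E
```

```text
0.08533659846908007
1 -0.09 0.12 [ 0.507 -0.021  0.269] [-0.59   0.187  0.651  1.865 -0.125  1.13   0.962]
1 -0.09 0.01 [ 0.507 -0.021  0.159] [-0.524  0.331  0.604  1.982 -0.239  0.898  1.061]
1 -0.036 0.01 [ 0.561 -0.014  0.159] [-0.463  0.42   0.547  1.853 -0.266  0.94   1.059]
1 -0.03 0.01 [ 0.567 -0.013  0.159] [-0.457  0.43   0.541  1.839 -0.268  0.946  1.058]
1 -0.036 0.12 [ 0.561 -0.014  0.269] [-0.53   0.3    0.616  1.741 -0.187  1.16   0.996]
-1 -0.09 0.12 [ 0.507 -0.021  0.269] [-0.93   0.28   1.089  1.872 -0.271  1.151 -2.03 ]
-1 -0.09 0.01 [ 0.507 -0.021  0.159] [-0.871  0.497  1.088  1.991 -0.535  0.976 -1.803]
-1 -0.036 0.01 [ 0.561 -0.014  0.159] [-0.821  0.619  1.084  1.863 -0.631  1.054 -1.765]
-1 -0.03 0.01 [ 0.567 -0.013  0.159] [-0.815  0.632  1.084  1.849 -0.64   1.062 -1.762]
-1 -0.036 0.12 [ 0.561 -0.014  0.269] [-0.853  0.436  1.087  1.749 -0.411  1.209 -1.94 ]
```

Run:
```python
from plan import *; from rig import robot
robot.gripper_to(OPEN)
robot.move_ptp(tcp(-.09,.12),frame(1))
s=robot.get_state(); print(s["time"],s["ee_pos"],tcp(-.09,.12),s["opening"],s["force"])
ci=robot.camera_info("wrist"); im=robot.grab_frame("wrist").copy(); t=robot.grab_frame("top")
cv2.imwrite("pics/top1.png",cv2.resize(t[125:265,205:365,::-1],None,fx=4,fy=4))
# overlay predicted points
P=[w((-.02,-.015,.13)),w((-.0515,-.0195,.152)),w((0,.046,.188)),w((-.03,.046,.197)),w((-.02,.027,.136)),w((-.02,-.057,.136))]
import json; json.dump({k:(v if isinstance(v,float) else list(map(float,np.ravel(v)))) for k,v in ci.items()},open("ciw.json","w"))
cv2.imwrite("pics/wrist1raw.png",im[:,:,::-1])
for u,v in proj(ci,P): cv2.circle(im,(int(u),int(v)),4,(255,0,255),1); print(u,v)
cv2.imwrite("pics/wrist1.png",im[:,:,::-1])
```

```text
2.9417 [ 0.5073772  -0.02054914  0.26890087] [ 0.50724505 -0.02140247  0.269     ] 0.08477276725382919 [-0.18423569  0.143648   -0.20659354]
258.6795523650599 228.3222441088104
229.57571979685935 219.94040781082577
330.88116469712725 217.70193433289842
304.7834187556354 197.04502095688036
288.42916234611863 199.2431114564042
230.769707641999 260.5260711876438
```

View pics/wrist1.png

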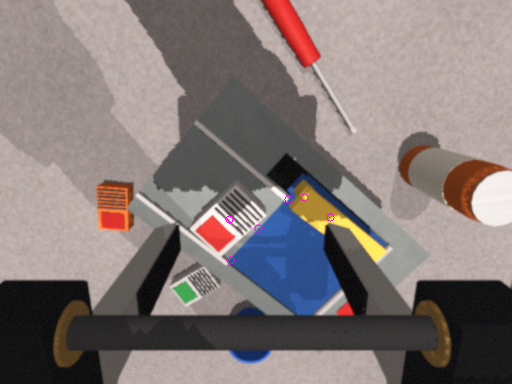

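View pics/top1.png

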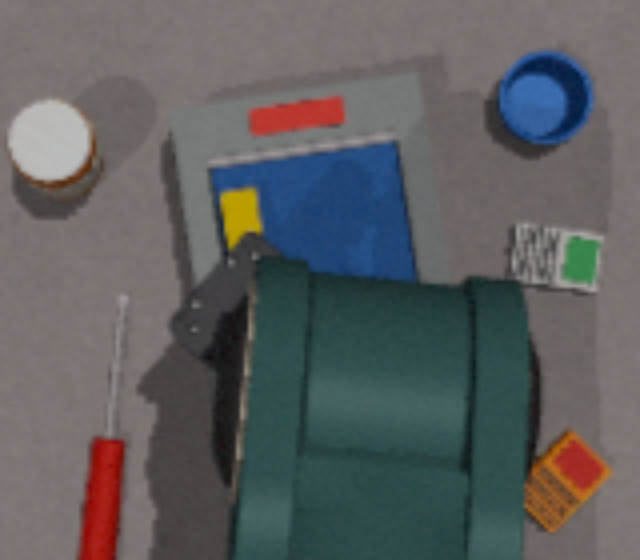

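Run:
```python
from plan import *; import json
ci=json.load(open("ciw.json")); im=cv2.imread("pics/wrist1raw.png")
pts=[("cy",(-.09,-.018,.25)),("cy",(-.016,.046,.25)),("mag",(-.09,-.018,.13)),("mag",(-.016,.046,.185)),
 ("g",(-.07,.0105,.152)),("g",(-.0735,-.048,.152)),("g",(-.0285,.0095,.152)),("g",(-.0347,-.0505,.152)),("g",(-.03,.057,.197)),("g",(-.03,.035,.197)),("g",(.07,.035,.166)),("g",(.07,.057,.166)),("g",(-.13,.080,.13)),("g",(-.02,.027,.136)),("g",(-.13,-.057,.136))]
col={"cy":(255,255,0),"mag":(255,0,255),"g":(0,255,0)}
for c,p in pts:
    u,v=proj(ci,w(p))[0]; cv2.circle(im,(round(u),round(v)),2,col[c],-1)
cv2.imwrite("pics/wrist1b.png",cv2.resize(im[60:340,80:470],None,fx=2,fy=2))
```

```text
(no output)
```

View pics/wrist1b.png

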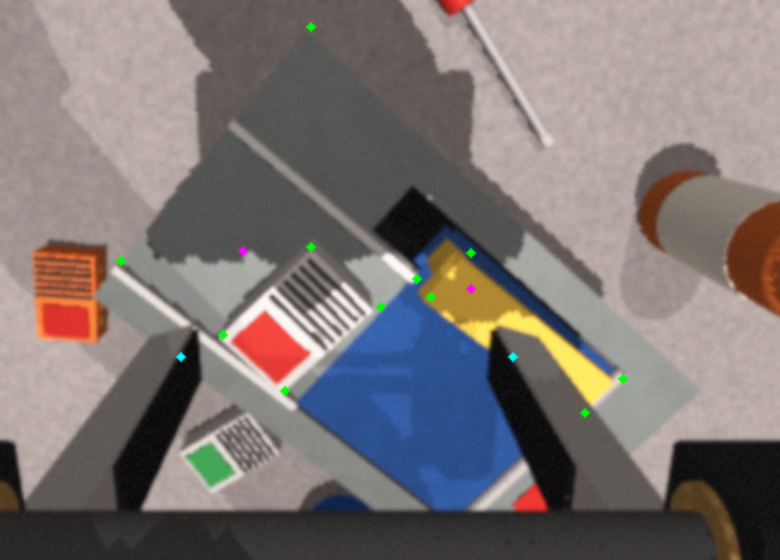

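The predicted points agree with the picture at the module, the strip ends and the far pedal end. The near deck corner is a few pixels off, so I'll check that offline before committing.

Run:
```python
from plan import *; import json
np.set_printoptions(precision=1,suppress=True)
ci=json.load(open("ciw.json"))
L=lambda x,y:(x/2+80,y/2+60)
for n,p,z in [("strip L near",(233,123),.136),("deck corner",(310,40),.13),("strip L end",(417,279),.136),("strip R near",(115,267),.136),("strip R end",(295,407),.136),("mod rear L",(312,248),.152),("mod rear R",(228,338),.152),("mod front L",(374,309),.152),("mod front R",(290,388),.152),("ped far",(621,374),.166),("ped far in",(584,409),.166),("ped near a",(447,240),.197),("ped near b",(420,290),.197)]:
    print(n,b(cast(ci,L(*p),z))*1e3)
im=cv2.imread("pics/wrist1raw.png"); cv2.imwrite("pics/wz.png",cv2.resize(im[140:270,255:400],None,fx=5,fy=4.5,interpolation=cv2.INTER_CUBIC))
```

```text
strip L near [[-129.2   26.7  136. ]]
deck corner [[-126.4   75.2  130. ]]
strip L end [[-19.8  26.9 136. ]]
strip R near [[-129.9  -60.9  136. ]]
strip R end [[-20.4 -61.6 136. ]]
mod rear L [[-68.7   9.9 152. ]]
mod rear R [[-70.3 -47.4 152. ]]
mod front L [[-29.5   6.5 152. ]]
mod front R [[-33.1 -48.2 152. ]]
ped far [[ 68.4  58.2 166. ]]
ped far in [[ 68.6  35.8 166. ]]
ped near a [[-39.6  54.8 197. ]]
ped near b [[-34.   34.3 197. ]]
```

View pics/wz.png

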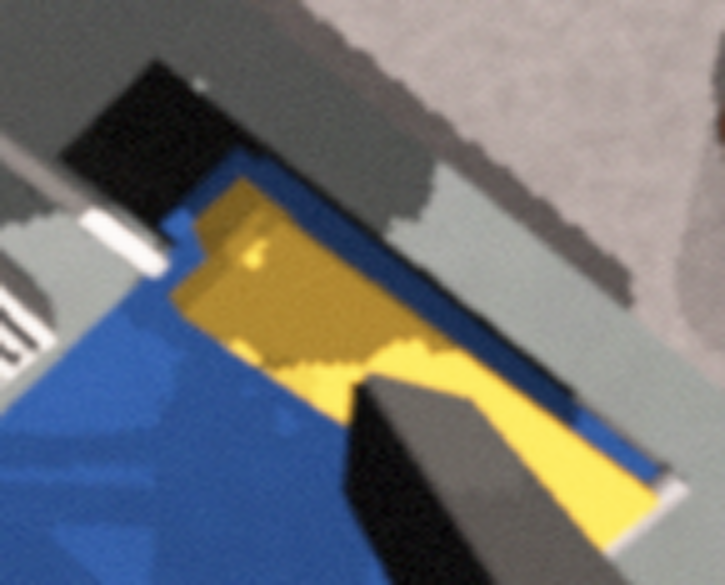

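The apparent near-end mismatch was the pedal's support post seen beneath the tread, so the wrist view agrees within about 2 mm. Descending: the lead finger presses the pedal and the rear finger goes down behind the module.

Run:
```python
from plan import *; from rig import robot
np.set_printoptions(precision=3,suppress=True)
for h in (.045,.01):
    robot.move_linear(tcp(-.09,h),velocity=.06)
    s=robot.get_state(); print(round(s["time"],2),s["ee_pos"]-tcp(-.09,h),s["force"],s["moment"],s["opening"])
robot.pause(.15)
im=robot.grab_frame("wrist"); cv2.imwrite("pics/wrist2.png",im[:,:,::-1])
im=robot.grab_frame("scene"); cv2.imwrite("pics/scene2.png",cv2.resize(im[150:310,130:320,::-1],None,fx=3.5,fy=3.5))
```

```text
4.44 [ 0. -0.  0.] [-2.263 -0.785  2.688] [-0.001  0.318  0.04 ] 0.08550973399500385
5.17 [ 0. -0.  0.] [-3.013 -0.604  3.161] [0.042 0.68  0.068] 0.08511063477626599
```

View pics/wrist2.png

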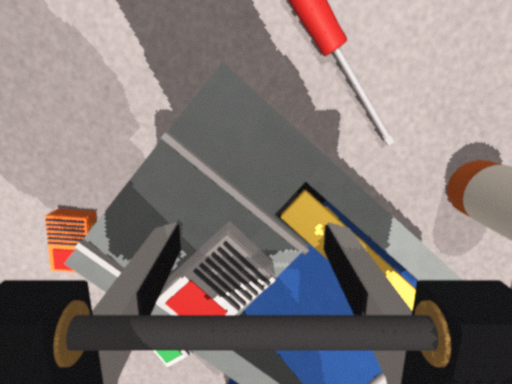

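View pics/scene2.png

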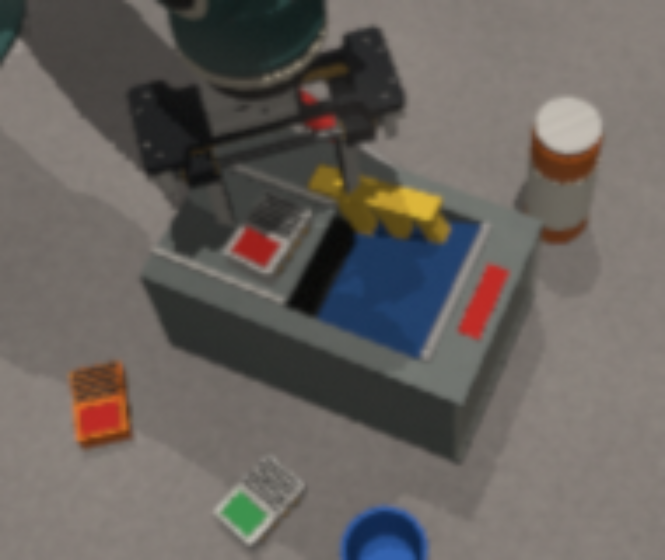

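The flap is open, with a dark gap at the lane's end (about (320,265) in the scene crop), and the module is still on the deck in front of the rear finger. Pushing.

Run:
```python
from plan import *; from rig import robot
np.set_printoptions(precision=3,suppress=True)
for x in (-.07,-.055):
    robot.move_linear(tcp(x,.01),velocity=.03)
    s=robot.get_state(); print(round(s["time"],2),s["ee_pos"]-tcp(x,.01),s["force"],s["moment"],s["opening"])
im=robot.grab_frame("scene"); cv2.imwrite("pics/scene3.png",cv2.resize(im[150:310,130:320,::-1],None,fx=3.5,fy=3.5))
```

```text
6.24 [0. 0. 0.] [-1.343 -0.187  3.128] [ 0.049  0.361 -0.002] 0.08538376119970487
6.89 [-0. -0.  0.] [-3.942 -0.511  5.27 ] [-0.01   0.813  0.098] 0.08533275462698406
```

View pics/scene3.png

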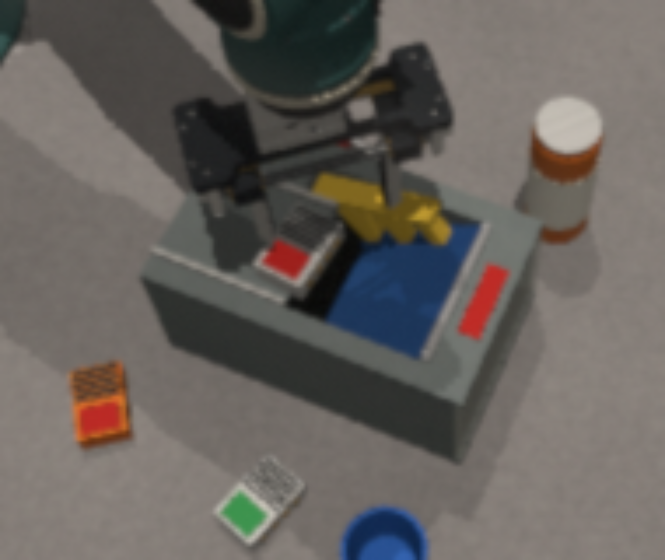

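The module is moving straight with its front out over the open gap (330,255), and the flap is further open. Continuing.

Run:
```python
from plan import *; from rig import robot
np.set_printoptions(precision=3,suppress=True)
for i,x in enumerate((-.044,-.036)):
    robot.move_linear(tcp(x,.01),velocity=.03)
    s=robot.get_state(); print(round(s["time"],2),s["ee_pos"]-tcp(x,.01),s["force"],s["opening"])
robot.pause(.3)
im=robot.grab_frame("scene"); cv2.imwrite("pics/scene4.png",cv2.resize(im[150:310,130:320,::-1],None,fx=3.5,fy=3.5))
im=robot.grab_frame("wrist"); cv2.imwrite("pics/wrist4.png",im[:,:,::-1])
```

```text
7.46 [0. 0. 0.] [0.593 1.551 6.223] 0.08496177428715097
7.88 [-0.001 -0.    -0.   ] [-9.331 -0.74   7.67 ] 0.08488312890359223
```

View pics/scene4.png

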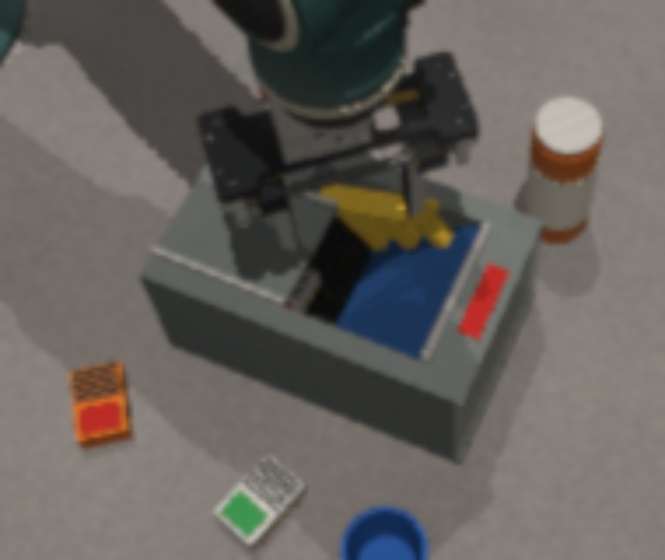

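View pics/wrist4.png

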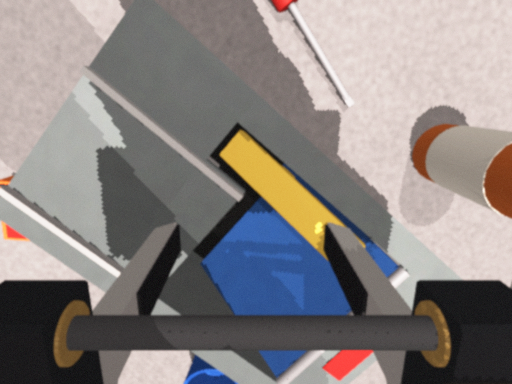

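The module has left the deck, but a light shape remains at about (305,290) in the gap. I'll check whether it is hung up.

Run:
```python
from rig import robot
import cv2,numpy as np
im=robot.grab_frame("scene"); a=cv2.resize(im[215:255,195:255,::-1],None,fx=10,fy=10,interpolation=cv2.INTER_CUBIC); cv2.imwrite("pics/z5.png",cv2.convertScaleAbs(a,alpha=1.6))
im=cv2.imread("pics/wrist4.png")[170:384,100:340]; cv2.imwrite("pics/z6.png",cv2.convertScaleAbs(cv2.resize(im,None,fx=2.7,fy=2.7,interpolation=cv2.INTER_CUBIC),alpha=1.6))
print(robot.get_state()["time"],robot.get_state()["force"])
```

```text
8.325 [-8.67589035 -0.61717199  9.13612978]
```

View pics/z5.png

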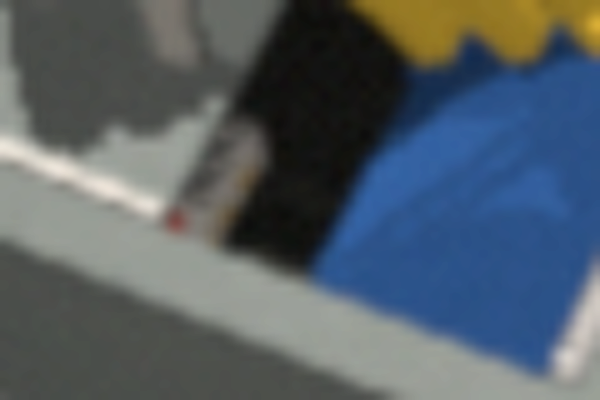

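View pics/z6.png

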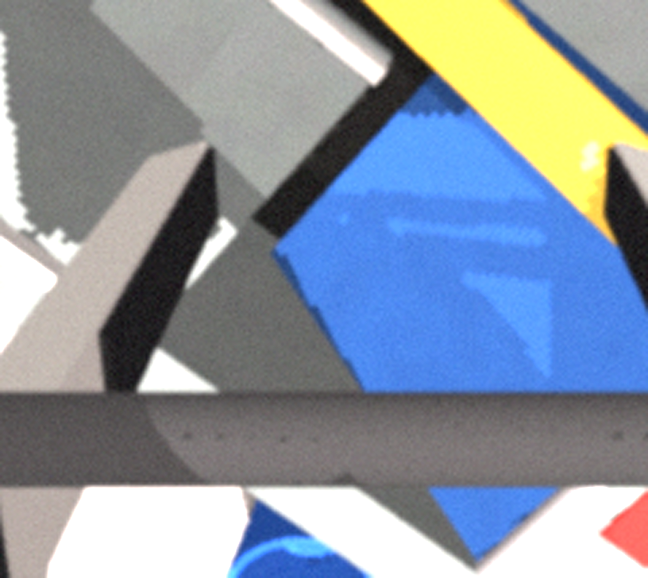

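Run:
```python
from rig import robot
from plan import *
np.set_printoptions(precision=1,suppress=True)
ci=robot.camera_info("scene")
for n,p in [("red",(212.5,237)),("near top",(220,227)),("front right",(221.5,231)),("lower front",(217.5,238.5))]:
    for z in (.125,.1,.08,.06,.042,.02): print(n,b(cast(ci,p,z))*1e3)
R=cv2.Rodrigues(np.array(ci["rvec"],float))[0]; print("cam",b(-R.T@np.array(ci["tvec"]))*1e3)
```

```text
red [[-15.1 -59.2 125. ]]
red [[-22.9 -49.7 100. ]]
red [[-29.  -42.1  80. ]]
red [[-35.2 -34.5  60. ]]
red [[-40.8 -27.7  42. ]]
red [[-47.6 -19.3  20. ]]
near top [[-10.1 -25.9 125. ]]
near top [[-17.7 -15.5 100. ]]
near top [[-23.7  -7.1  80. ]]
near top [[-29.8   1.3  60. ]]
near top [[-35.2   8.8  42. ]]
near top [[-41.9  18.   20. ]]
front right [[ -1.4 -34.8 125. ]]
front right [[ -8.7 -24.6 100. ]]
front right [[-14.6 -16.4  80. ]]
front right [[-20.4  -8.3  60. ]]
front right [[-25.7  -0.9  42. ]]
front right [[-32.2   8.   20. ]]
lower front [[ -1.4 -58.  125. ]]
lower front [[ -8.8 -48.5 100. ]]
lower front [[-14.6 -40.8  80. ]]
lower front [[-20.5 -33.2  60. ]]
lower front [[-25.8 -26.3  42. ]]
lower front [[-32.2 -17.9  20. ]]
cam [[ 256.2 -393.1 1003.4]]
```

Cast at floor height (top face at z = 42 mm), the visible part falls at y -28 to +9 and x of about -26 to -41. That fits the module lying flat on the box floor under the lane. At deck level it would have to sit beyond the guide strip. I'll back off along the same path, then go up.

Run:
```python
from plan import *; from rig import robot
np.set_printoptions(precision=3,suppress=True)
robot.move_linear(tcp(-.085,.01),velocity=.06)
robot.move_linear(tcp(-.085,.13),velocity=.06)
s=robot.get_state(); print(s["time"],s["force"])
robot.move_ptp([.30,.35,.30],s["tool_rot"]); robot.pause(.3)
s=robot.get_state(); print(s["time"],s["force"])
im=robot.grab_frame("top"); cv2.imwrite("pics/top7.png",cv2.resize(im[125:275,205:365,::-1],None,fx=4,fy=4))
im=robot.grab_frame("scene"); cv2.imwrite("pics/scene7.png",cv2.resize(im[160:330,140:310,::-1],None,fx=3.5,fy=3.5))
```

```text
11.4417 [-0.308  0.206  0.871]
13.3167 [0.718 0.162 0.15 ]
```

View pics/top7.png

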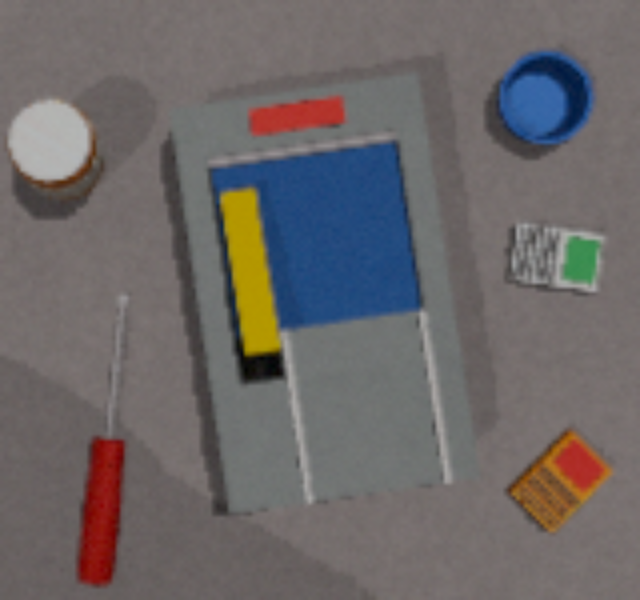

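View pics/scene7.png

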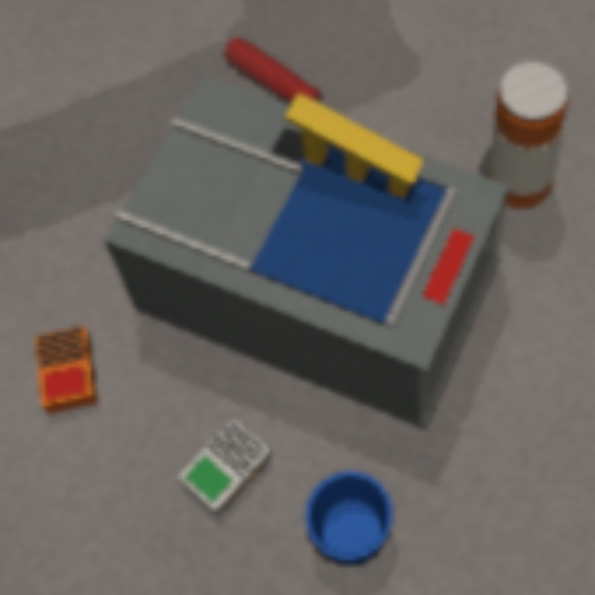

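The flap is shut and flush, the lane is empty, and all bystanders are where they started. The robot is clear, so I'm handing in.

```bash
python3 -c "
from rig import robot
print(robot.sign_off())"
```

```text
the job is handed in; nothing more can be done
None
```

The failed module is in the returns box and the job is handed in; no verdict was reported. I turned the gripper about 49° so the leading finger held the pedal down and the flap open while the rear finger pushed the module along the lane until it dropped. Then I backed off.

**Last checks:**
- **Flap and lane:** the flap looks shut and flush in both the top and scene views, and the lane is empty.
- **Bystanders:** the spare module, screwdriver, spray can and cup look the same as in the first pictures. I compared these by eye and did not re-measure them.
- **Robot:** it stood clear with under 1 N on the tool. The clock read about 13.3 s at the last check, against the 32 s limit.
- **Module in the box:** before the flap closed, one view showed part of it, and its position fitted lying flat on the box floor. I could not see it after the flap shut.

**Disagreements:** the wrist camera put some box corners and guide strips 2–6 mm away from the top camera's fit. It also first seemed to show the pedal's near end about 10 mm off, which I put down to the pedal's support post. Neither affected the push.

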